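# Stow the filler jars and tins in the bay and shut its door

## Task

Put the bench supplies away in the open-topped metal bay: stand all the white jars upright in one neat side-by-side row close along the front of the wooden step at the back, with neighbours less than a finger's width apart, and stack all the flat tins squarely in a single column centred on the cork pad, lying the same way as the pad. When everything is in, push the bay's door shut until it snaps home on its catch. Do not knock over the fox or the toy train, or shove them out of their places.

Things in the scene. Friction and masses are not known exactly. Their poses are not given: they have to be found in the camera images.
- bay: Fixed aluminium bay without a roof, 272 mm deep (x from -146 mm, front, to 126) by 292 wide (y to its left, middle 0), walls 6 thick, 70 high, floor 6 thick. Origin: on the bench below its middle. A wooden step 12 mm high lines the back wall inside, its front at x = +77 mm. Cork pad: front right. Front: fixed panel at y -140 to -36 mm, door left of it. Clear floor: x -140 to 77, y -140 to 140 mm.
- step_foot (a point): The middle of the foot of the wooden step's front face, on the bay's floor (6 mm above the bench); axes as the bay's. The jars stand in a row along this face.
- pad (a point): Centre of the upper face of the thin cork pad (76 mm along the bay's x, 100 mm along its y, 3 mm thick; upper face 9 mm above the bench); axes as the bay's. Here the column of tins is built.
- door (a joint): Steel door of the bay, 170 mm wide, 58 high (top 66 mm over the bench), 10 thick, hinged upright at the left end of the front. 0 = shut, flush; grows (rad, to 1.5) as the free edge swings out to the robot. Slight friction, stays where left. It meets a sprung ball catch near 0.09, passes it at about 0.04 and snaps to 0; under 10 N near the free edge does it. Ajar at the start.
- door_hinge (a point): A point on the door's upright hinge axis, at mid height of the door, 37 mm above the bench. Its axes turn with the door: x into the bay when shut, -y along the door to its free edge.
- door_edge (a point): The place to push: on the outer face of the door (the face that looks to the robot when shut), 150 mm from the hinge axis and 20 mm from the free edge, at mid height. Axes as at the hinge: +x is the direction to push.
- jar1: Round white filler jar with a steel lid, 58 mm in diameter, 62 mm high, heavy in its lower half, about 0.22 kg; all the jars are alike. Origin: centre of its underside; z along its axis. Three or four are there.
- jar2: Round white filler jar with a steel lid, 58 mm in diameter, 62 mm high, heavy in its lower half, about 0.22 kg; all the jars are alike. Origin: centre of its underside; z along its axis. Three or four are there.
- jar3: Round white filler jar with a steel lid, 58 mm in diameter, 62 mm high, heavy in its lower half, about 0.22 kg; all the jars are alike. Origin: centre of its underside; z along its axis. Three or four are there.
- jar4: Round white filler jar with a steel lid, 58 mm in diameter, 62 mm high, heavy in its lower half, about 0.22 kg; all the jars are alike. Origin: centre of its underside; z along its axis. Three or four are there.
- tin1: Closed flat steel tin, 60 mm (its x) by 84 mm (its y) by 30 mm high (its z), about 0.18 kg, plain flat top; all the tins are alike. Origin: centre of its underside. Two or three are there.
- tin2: Closed flat steel tin, 60 mm (its x) by 84 mm (its y) by 30 mm high (its z), about 0.18 kg, plain flat top; all the tins are alike. Origin: centre of its underside. Two or three are there.
- tin3: Closed flat steel tin, 60 mm (its x) by 84 mm (its y) by 30 mm high (its z), about 0.18 kg, plain flat top; all the tins are alike. Origin: centre of its underside. Two or three are there.
- fox: Porcelain fox figurine, 54 mm wide at its round foot, 76 mm high, loose on the bench, not to be disturbed. Origin: centre of its underside.
- train: Wooden toy train engine, 100 mm (its x) by 54 mm by 68 mm high, loose, not to be disturbed. Origin: centre of its underside.

How it is judged (in metres and radians):
On the way, in this order (a step that is already met when the one before it is completed fails the run):
1. with the door still open, all jars stand in their row and all tins in their column (x of jar1 in the frame of bay between 0.027 and 0.055 m and y of jar1 in the frame of bay between -0.125 and 0.125 m and z of each of jar1, jar2, jar3, jar4 in the frame of bay below 0.014 m and angle between each of jar1, jar2, jar3, jar4's own z axis and vertical below 0.12 rad and linear speed of each of jar1, jar2, jar3, jar4, tin1, tin2, tin3 below 0.02 m/s and x of jar2 in the frame of bay between 0.027 and 0.055 m and y of jar2 in the frame of bay between -0.125 and 0.125 m and x of jar3 in the frame of bay between 0.027 and 0.055 m and y of jar3 in the frame of bay between -0.125 and 0.125 m and x of jar4 in the frame of bay between 0.027 and 0.055 m and y of jar4 in the frame of bay between -0.125 and 0.125 m and (distance between jar1 and jar2 below 0.079 m or distance between jar1 and jar3 below 0.079 m or distance between jar1 and jar4 below 0.079 m) and (distance between jar2 and jar1 below 0.079 m or distance between jar2 and jar3 below 0.079 m or distance between jar2 and jar4 below 0.079 m) and (distance between any of jar1, jar2 and jar3 below 0.079 m or distance between any of jar1, jar2 and jar4 below 0.079 m) and (distance between jar3 and jar1 below 0.079 m or distance between jar3 and jar2 below 0.079 m or distance between jar3 and jar4 below 0.079 m) and (distance between any of jar1, jar3 and jar2 below 0.079 m or distance between any of jar1, jar3 and jar4 below 0.079 m) and (distance between any of jar2, jar3 and jar1 below 0.079 m or distance between any of jar2, jar3 and jar4 below 0.079 m) and distance between any of jar1, jar2, jar3 and jar4 below 0.079 m and horizontal distance between each of tin1, tin2, tin3 and pad below 0.015 m and angle between the y axis of each of tin1, tin2, tin3 and the y axis of bay, either way round below 0.14 rad and angle between each of tin1, tin2, tin3's own z axis and vertical below 0.06 rad and z of each of tin1, tin2, tin3 in the frame of bay below 0.075 m and horizontal distance between tin1 and tin2 below 0.01 m and angle between the y axis of tin1 and the y axis of tin2, either way round below 0.1 rad and horizontal distance between each of tin1, tin2 and tin3 below 0.01 m and angle between the y axis of each of tin1, tin2 and the y axis of tin3, either way round below 0.1 rad), for 0.3 s.
2. the door is pushed shut onto its catch (value of joint door below 0.025 rad), for 0.2 s.
At the end, for the whole second after the job is handed in: Jars upright on the bay floor, within 21 mm of the step, gaps between neighbours under 21 mm; tins flat in one column, centres within 15 mm of the pad's and 10 mm of each other's, turned under 8 degrees from the pad and 6 from each other; all at rest; door under 0.025 rad (all of step 1 and value of joint door below 0.025 rad); the robot touches nothing.
It fails at once if the fox is knocked over or shoved more than 60 mm (distance of fox from where it was at the start of the episode above 0.06 m or angle between fox's own z axis and vertical above 0.5 rad).
It fails at once if the train is knocked over or shoved more than 60 mm (distance of train from where it was at the start of the episode above 0.06 m or angle between train's own z axis and vertical above 0.5 rad).
Of jar1, jar2, jar3, jar4 only 3 to 4 are there at a start; the rules pass over those that are not, and their reading is None.
Of tin1, tin2, tin3 only 2 to 3 are there at a start; the rules pass over those that are not, and their reading is None.
At some moment in a run one of jar1, jar2, jar3, jar4 may be knocked a few centimetres aside while the robot is not near it.
It also fails if it takes over 210 s, if anything falls off the work surface, if the arm or the gripper's body presses on something with over 40 N, if the wrist force passes 120 N, or if a joint passes its speed limit or range.

## Robot

A 6-joint arm with a two-finger parallel gripper is mounted at the origin on the work surface. World frame = base frame: x ahead of the robot, y to its left, z up, the work surface at z = 0. Lengths are in mm, angles in rad, forces in N, time in s.
With the tool pointing down it reaches from about 300 to 775 mm from the base axis. Payload 14.6 kg.
Tool frame: the origin (TCP) lies at the very end of the fingers, on their centre line; the grasp point (between the pads) lies 19 mm behind it; z points along the fingers, y is the line along which they close (so a half turn about z gives the same grasp; the last joint's range is limited). The gripper opens to 94 mm and grips with 3 to 60 N. Pads are 16 mm wide; open, the fingers measure 119 mm over their backs; the gripper's body (75 mm by 177 mm) begins 78 mm behind the grasp point.
Start: joints at [1.12, 0.3, 1.521, -0, 1.321, -0.067], TCP at [205.942, 509.977, 205.446] pointing down, gripper open.
Joint ranges: [-3.03, 3.03], [-0.79, 2.21], [0.23, 2.52], [-1.04, 4.18], [0, 3.07], [-2.55, 2.55]. Speed limits (rad/s): [2.22, 2.22, 2.57, 3.14, 3.14, 3.14].

## Interface

Orientations are given as [roll, pitch, yaw] about the fixed x, y, z axes, in that order (R = Rz(yaw) Ry(pitch) Rx(roll)).
In Python, from cell import manip gives the robot as it stands.
- The arm moves only by the tool servo_tool, never from a script. Its argument "rows" is a list of rows, each a list of 7 numbers: the turn, a rotation vector about the world's x, y, z in degrees, then the shift along the world's x, y, z in mm, then the closure, from 0 (fully open) to 1 (shut). In form: [[rx, ry, rz, dx, dy, dz, fingers], ...]. A call has 1 to 20 rows; each row shifts and turns the commanded pose from where the row before left it; what a row does not reach is not made up. A row lasts 1/8 s, in which the tool goes at most 62.5 mm and 10.7 degrees, less where a joint would pass 70% of its speed; a pose out of reach is approached as far as the arm can. A call with a gripper value outside its range is refused whole. The fingers move at their own pace and stop on an object; "grip_force" is the grip in N (left out, the last holds). Time passes only in rows, so rows that do not move let the fingers close. It gives the time, the measured TCP pose, the force, the opening and the grip force at its end, in the units of the state.
- manip.read_state(): the state, without advancing time (a new reading comes with each control period).
- manip.camera(name): name is "side" or "top"; returns the picture (420x560x3 uint8, red, green, blue); there is no depth.
- manip.camera_info(name): a dict with "fx", "fy", "cx", "cy" (pixels), "D" ([k1, k2, p1, p2, k3] as OpenCV has them; the pictures are not rectified), "position" and "rotation" of the camera in the world. Camera axes: x right, y down, z forward; pixel columns grow to the right and rows downward; lengths in mm; the calibration is good to about 2 mm. A picture is of the moment at which its call begins. camera_info takes no time and is no camera call.
- manip.sign_off(): hands the job in; it is judged then, once.
The state is a dict: "clock": time; "joints": joint angles; "qd": joint speeds; "effort": joint torques, N m; "eef_pos": TCP position; "eef_rot": TCP orientation; "wrist_force": force on the tool from outside, world axes, zero at the start; "moment": the same for the moment, N m; "finger_gap": finger opening in mm; "finger_force": force on a finger pad.
Only numpy, scipy, OpenCV 4.12 (cv2) and the standard library are available. Lean on these libraries where they do the work, as an engineer would, in place of code of your own. Each camera call takes 0.05 s, during which the arm holds its last target. There are 200 camera calls.

## Working session

There is one attempt and no reset: what is moved stays moved. The work goes in short steps, Python scripts to look and compute and a tool call to move; the robot and the scene stay as the last step left them, time stands still between calls to the robot, and variables do not carry over. Pictures are saved under pics/ and viewed, at most 14 in all, crops included, and the job is handed in when it is done.

Besides the shell and the picture viewer there is one more tool, called after ">>>" in YAML: its name, and indented under it one key for each argument. servo_tool: Moves the arm, as the interface text tells. Its arguments: {"type":"object","properties":{"rows":{"type":"array","items":{"type":"array","items":{"type":"number"}}},"grip_force":{"type":"number"}},"required":["rows"]}

```bash
mkdir -p pics; ls; python3 - <<'E'
from cell import manip
import cv2
for n in("top","side"):
    cv2.imwrite(f"pics/{n}0.png",manip.camera(n)[:,:,::-1]); print(n,manip.camera_info(n))
print(manip.read_state())
E
```

```text
pics
top {'fx': 425.2534184980471, 'fy': 425.2534184980471, 'cx': 278.451586593902, 'cy': 202.70151104942204, 'D': array([0.02381727, 0.        , 0.        , 0.        , 0.        ]), 'position': array([424.99008534, -52.55389431, 980.78410922]), 'rotation': array([-3.01770654,  0.0118725 , -1.5575877 ])}
side {'fx': 542.8531073556242, 'fy': 542.8531073556242, 'cx': 276.93501788004056, 'cy': 205.15853085980496, 'D': array([0.05888228, 0.        , 0.        , 0.        , 0.        ]), 'position': array([ 324.66541552, -944.7121973 ,  997.7939291 ]), 'rotation': array([-2.36637712, -0.01470051, -0.2221715 ])}
{'clock': 0.1, 'joints': array([ 1.12038100e+00,  3.00387321e-01,  1.52150980e+00, -6.23671250e-06,
        1.32070051e+00, -6.65919378e-02]), 'qd': array([-0.00072403, -0.00049094, -0.00118551,  0.00122995,  0.00025888,
        0.00115301]), 'effort': array([ 8.40295779e-04, -5.32649946e+01, -3.53281474e+01,  7.08629144e-02,
        2.35951989e-02, -1.16098363e-04]), 'eef_pos': array([205.8564879 , 509.77237011, 204.96243961]), 'eef_rot': array([-3.14058950e+00, -6.08463912e-05,  2.75777078e+00]), 'wrist_force': array([ 0.41116659, -0.06691141, -0.48166369]), 'moment': array([0.01450158, 0.0573715 , 0.02097227]), 'finger_force': 0.0, 'finger_gap': 93.84724440822092}
```

View pics/top0.png

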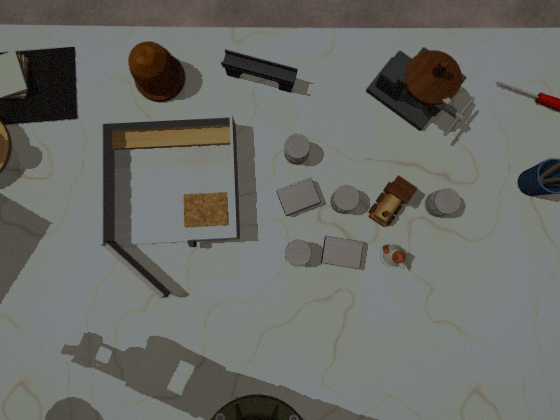

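View pics/side0.png

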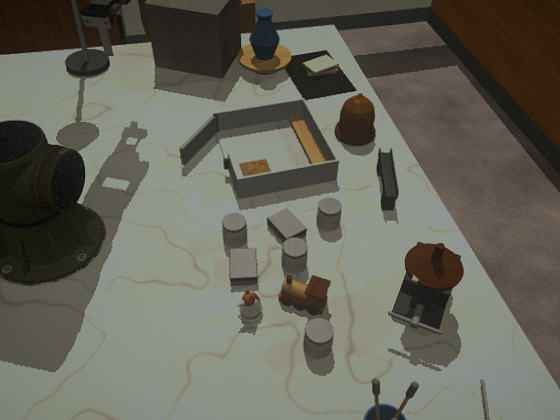

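Four jars at top-view pixels (297,149), (346,199), (444,202) and (299,253). Two tins at (299,196) and (344,251). The train is at (392,201), the fox at (393,255), the bay is centred near (170,180), and the door is ajar.

```bash
cat > h.py <<'E'
import numpy as np, cv2
from scipy.spatial.transform import Rotation as R
from cell import manip
def cam(n):
    i=manip.camera_info(n); K=np.array([[i["fx"],0,i["cx"]],[0,i["fy"],i["cy"]],[0,0,1]])
    return K,np.array(i["D"]),np.array(i["position"]),R.from_euler("xyz",i["rotation"]).as_matrix()
def p2w(n,uv,z):
    K,D,p,M=cam(n); uv=np.atleast_2d(np.array(uv,float))
    q=cv2.undistortPoints(uv[:,None],K,D)[:,0]; d=np.c_[q,np.ones(len(q))]@M.T
    return (p+d*((z-p[2])/d[:,2])[:,None])[:,:2]
def w2p(n,X):
    K,D,p,M=cam(n); X=np.atleast_2d(np.array(X,float))
    return cv2.projectPoints((X-p)@M,np.zeros(3),np.zeros(3),K,D)[0][:,0]
def snap(n,name):
    im=np.ascontiguousarray(manip.camera(n)[:,:,::-1]); cv2.imwrite(f"pics/{name}.png",im); return im
def crop(im,name,x0,y0,w,h,s):
    cv2.imwrite(f"pics/{name}.png",cv2.resize(im[y0:y0+h,x0:x0+w],None,fx=s,fy=s,interpolation=cv2.INTER_CUBIC))
def circ(x,y,z,r):
    t=np.linspace(0,2*np.pi,60); return np.c_[x+r*np.cos(t),y+r*np.sin(t),np.full(60,z)]
E
python3 - <<'E'
from h import *
im=cv2.imread("pics/top0.png")
b=cv2.convertScaleAbs(im,alpha=1.5,beta=0)
crop(b,"c1",270,125,200,150,4); crop(b,"c2",95,108,150,112,5.3)
crop(b,"c3",95,190,150,112,5.3)
print(p2w("top",[[297,149],[346,199],[444,202],[299,253]],62).round(),p2w("top",[[299,196],[344,251]],30).round())
E
```

```text
[[ 659.  -80.]
 [ 549. -187.]
 [ 545. -398.]
 [ 431.  -86.]] [[ 559.  -86.]
 [ 437. -186.]]
```

View pics/c1.png

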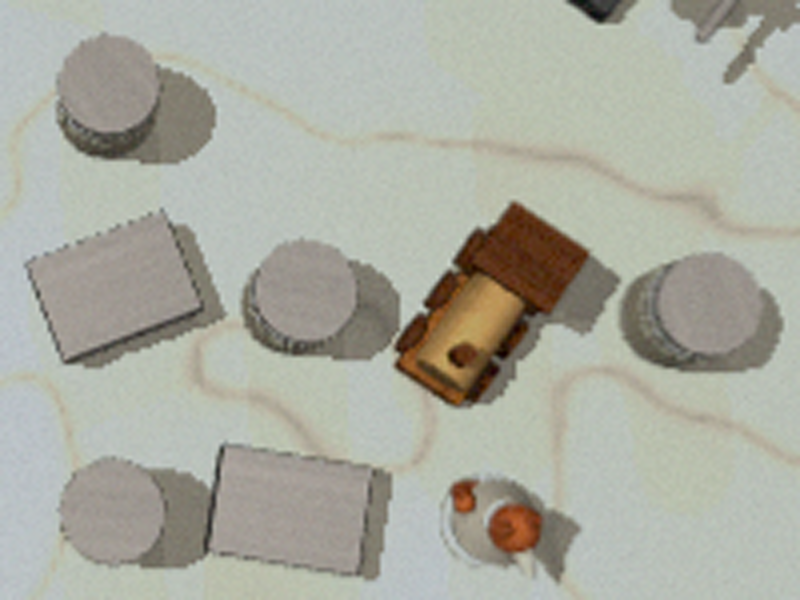

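View pics/c2.png

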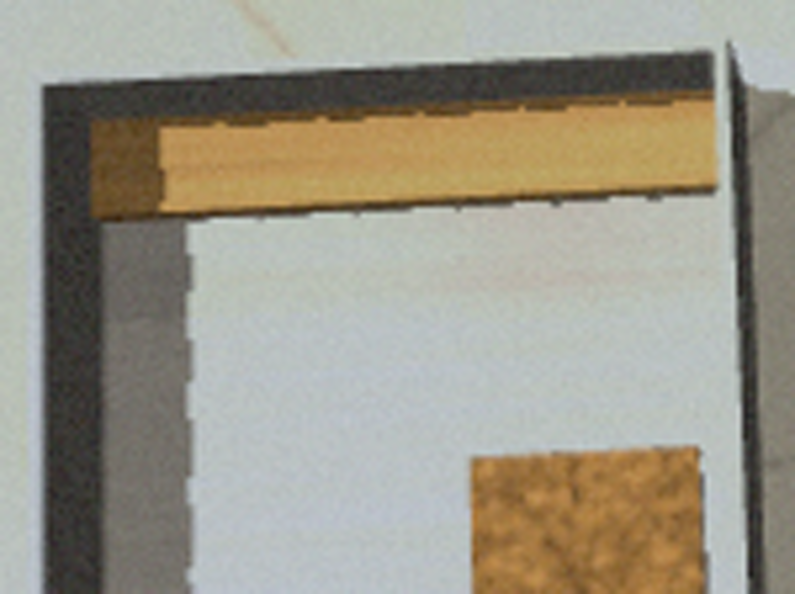

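View pics/c3.png

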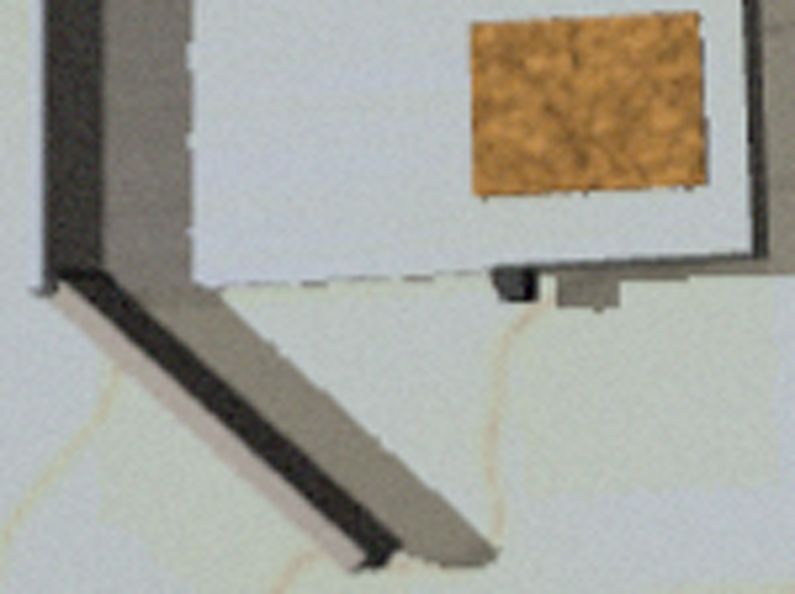

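```bash
python3 - <<'E'
from h import *
def o(pts,x0,y0,s): return [(x0+(u+.5)/s-.5,y0+(v+.5)/s-.5) for u,v in pts]
c1=lambda p:o(p,270,125,4)
c2=lambda p:o(p,95,108,5.3)
c3=lambda p:o(p,95,190,5.3)
print("jars",p2w("top",c1([(108,83),(304,290),(710,304),(112,511)]),62).round(1).tolist())
for q in ([(26,264),(162,211),(203,307),(66,361)],[(224,444),(373,467),(361,574),(212,551)]):
    w=p2w("top",c1(q),30); print("tin",w.mean(0).round(1),[np.linalg.norm(w[i]-w[(i+1)%4]).round(1) for i in range(4)],[np.degrees(np.arctan2(*(w[i]-w[j])[::-1])).round(1) for i,j in((0,1),(3,2))])
pad=p2w("top",c2([(472,457),(698,447)])+c3([(706,184),(474,196)]),9);print("pad",pad.round(1).tolist(),pad.mean(0).round(1))
st=p2w("top",c2([(102,219),(717,188)]),18);print("step",st.round(1).tolist(),"ang",np.degrees(np.arctan2(*(st[0]-st[1])[::-1])))
print("walltop BL,BRout",p2w("top",c2([(43,87),(729,42)]),70).round(1).tolist())
print("front right corner top",p2w("top",c3([(765,258)]),70).round(1), "floor front edge",p2w("top",c3([(220,284),(480,272)]),6).round(1).tolist(),"door top free outer",p2w("top",c3([(362,570),(392,552),(55,285)]),66).round(1).tolist())
s=c1([(405,365),(460,403),(588,250),(516,203)]);print("train",p2w("top",s,40).round().tolist())
print("fox",p2w("top",c1([(485,520)]),20))
E
```

```text
jars [[667.5, -78.7], [553.2, -186.1], [548.0, -404.5], [432.4, -82.7]]
tin [559. -84.] [np.float64(82.8), np.float64(59.3), np.float64(82.9), np.float64(59.5)] [np.float64(112.2), np.float64(112.3)]
tin [ 435.3 -183.5] [np.float64(83.3), np.float64(59.2), np.float64(82.7), np.float64(59.5)] [np.float64(82.0), np.float64(82.1)]
pad [[564.0, 180.1], [569.5, 81.5], [494.6, 76.0], [488.2, 176.1]] [529.1 128.4]
step [[666.0, 344.0], [683.0, 75.2]] ang 93.62988463208652
walltop BL,BRout [[708.9, 350.4], [731.6, 64.9]]
front right corner top [[460.6  43.2]] floor front edge [[449.2, 284.7], [455.6, 172.9]] door top free outer [[335.1, 201.0], [342.2, 189.4], [446.5, 330.6]]
train [[515.0, -245.0], [494.0, -275.0], [581.0, -347.0], [607.0, -308.0]]
fox [[ 430.67113933 -291.97790088]]
```

>>> servo_tool:
  rows:
    - [0,0,-2.9,22,-37,-5,0]
    - [0,0,-2.9,22,-37,-5,0]
    - [0,0,-2.9,22,-37,-5,0]
    - [0,0,-2.9,22,-37,-5,0]
    - [0,0,-2.9,22,-37,-5,0]
    - [0,0,-2.9,22,-37,-5,0]
    - [0,0,-2.9,22,-37,-5,0]
    - [0,0,-2.9,22,-37,-5,0]
    - [0,0,-2.9,22,-37,-5,0]
    - [0,0,-2.9,22,-37,-5,0]
    - [0,0,-2.9,22,-37,-5,0]
    - [0,0,-2.9,22,-37,-5,0]
    - [0,0,-2.9,22,-37,-5,0]
    - [0,0,-2.9,22,-37,-5,0]
    - [0,0,-2.9,22,-37,-5,0]
    - [0,0,-2.3,23,-39,-5,0]
    - [0,0,0,0,0,0,0]
    - [0,0,0,0,0,0,0]
  grip_force: 25

```text
clock: 2.35
eef_pos: [558.5, -83.6, 125.1]
eef_rot: [-3.141, -0.001, 1.959]
wrist_force: [-0.6, 1.0, -0.3]
finger_gap: 93.9
finger_force: 0.0
```

>>> servo_tool:
  rows:
    - [0,0,0,0,0,-35,0]
    - [0,0,0,0,0,-35,0]
    - [0,0,0,0,0,-30,0]
    - [0,0,0,0,0,-19,0]
    - [0,0,0,0,0,0,0.2]
    - [0,0,0,0,0,0,1]
    - [0,0,0,0,0,0,1]
    - [0,0,0,0,0,0,1]
    - [0,0,0,0,0,0,1]
    - [0,0,0,0,0,0,1]

```text
clock: 3.6
eef_pos: [559.3, -84.1, 7.2]
eef_rot: [3.141, 0.001, 1.958]
wrist_force: [-1.1, -0.1, 6.8]
finger_gap: 60.0
finger_force: 25.0
```

>>> servo_tool:
  rows:
    - [0,0,0,0,0,15,1]
    - [0,0,0,0,0,30,1]
    - [0,0,0,0,0,35,1]
    - [0,0,-1,-2,12,30,1]
    - [0,0,-2.5,-4,30,0,1]
    - [0,0,-2.5,-4,30,0,1]
    - [0,0,-2.5,-4,30,0,1]
    - [0,0,-2.5,-4,30,0,1]
    - [0,0,-2.5,-4,30,0,1]
    - [0,0,-2.5,-4,30,0,1]
    - [0,0,-2.5,-4,20.5,0,1]
    - [0,0,0,0,0,0,1]
    - [0,0,0,0,0,-30,1]
    - [0,0,0,0,0,-30,1]
    - [0,0,0,0,0,-25,1]
    - [0,0,0,0,0,-12,1]
    - [0,0,0,0,0,0,1]

```text
clock: 5.72
eef_pos: [528.9, 128.0, 19.4]
eef_rot: [-3.141, 0.0, 1.636]
wrist_force: [-0.1, 0.1, -1.3]
finger_gap: 59.5
finger_force: 25.0
```

>>> servo_tool:
  rows:
    - [0,0,0,0,0,-2,1]
    - [0,0,0,0,0,-2,1]
    - [0,0,0,0,0,0,1]
    - [0,0,0,0,0,0,0.2]
    - [0,0,0,0,0,0,0.1]
    - [0,0,0,0,0,0,0.1]
    - [0,0,0,0,0,15,0.1]
    - [0,0,0,0,0,30,0]
    - [0,0,0,0,0,30,0]
    - [0,0,0,0,0,30,0]
    - [0,0,-1,-5,-15,5,0]
    - [0,0,-2,-12,-40,0,0]
    - [0,0,-2,-15,-50,0,0]
    - [0,0,-2,-17,-50,0,0]
    - [0,0,-2,-17,-55,0,0]
    - [0,0,-2,-17,-60,0,0]
    - [0,0,-0.6,-10.5,-42,0,0]
    - [0,0,0,0,0,0,0]

```text
clock: 7.98
eef_pos: [433.8, -185.9, 124.9]
eef_rot: [-3.141, -0.0, 1.428]
wrist_force: [0.2, 0.4, 0.1]
finger_gap: 94.1
finger_force: 0.0
```

```bash
python3 - <<'E'
from h import *
print(manip.read_state()["eef_pos"],manip.read_state()["eef_rot"])
crop(cv2.convertScaleAbs(snap("top","t1"),alpha=1.5),"t1c",95,110,380,180,2.1)
E
```

```text
[ 433.84292607 -185.8535717   124.85938077] [-3.14061693e+00 -1.32441197e-04  1.42837161e+00]
```

View pics/t1c.png

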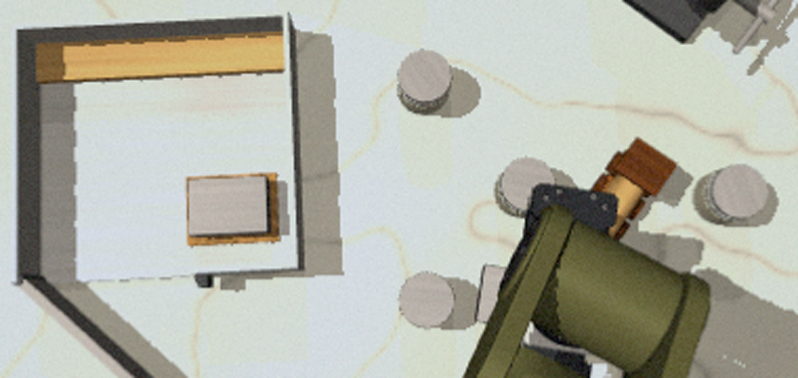

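The first tin sits centred on the pad, around crop pixel (228,205), and the jars haven't moved. The arm is now over tin 2.

>>> servo_tool:
  rows:
    - [0,0,0,1.5,2,-30,0]
    - [0,0,0,0,0,-35,0]
    - [0,0,0,0,0,-34,0]
    - [0,0,0,0,0,-20,0]
    - [0,0,0,0,0,0,0.2]
    - [0,0,0,0,0,0,1]
    - [0,0,0,0,0,0,1]
    - [0,0,0,0,0,0,1]
    - [0,0,0,0,0,0,1]
    - [0,0,0,0,0,15,1]
    - [0,0,0,0,0,35,1]
    - [0,0,0,0,0,35,1]
    - [0,0,0,0,0,35,1]
    - [0,0,0,0,0,0,1]

```text
clock: 9.78
eef_pos: [438.0, -182.1, 129.3]
eef_rot: [3.137, 0.002, 1.433]
wrist_force: [-0.8, -0.8, -2.9]
finger_gap: 59.9
finger_force: 25.0
```

>>> servo_tool:
  rows:
    - [0,0,0.5,3,12,0,1]
    - [0,0,1,8,25,0,1]
    - [0,0,1,8,27,0,1]
    - [0,0,1,8,27,0,1]
    - [0,0,1,8,27,0,1]
    - [0,0,1,8,27,0,1]
    - [0,0,1,8,27,0,1]
    - [0,0,1,8,27,0,1]
    - [0,0,1,8,27,0,1]
    - [0,0,1,8,27,0,1]
    - [0,0,1,8,27,0,1]
    - [0,0,1.1,8,25,0,1]
    - [0,0,0,0,5,0,1]
    - [0,0,0,0,0,0,1]
    - [0,0,0,0,0,-25,1]
    - [0,0,0,0,0,-30,1]
    - [0,0,0,0,0,-15,1]
    - [0,0,0,0,0,-5,1]
    - [0,0,0,0,0,0,1]
    - [0,0,0,0,0,0,1]

```text
clock: 12.28
eef_pos: [528.4, 128.5, 52.3]
eef_rot: [3.14, -0.0, 1.635]
wrist_force: [0.4, 0.3, -2.7]
finger_gap: 59.8
finger_force: 25.0
```

>>> servo_tool:
  rows:
    - [0,0,0,0.5,-0.5,-3,1]
    - [0,0,0,0,0,-2,1]
    - [0,0,0,0,0,-1,1]
    - [0,0,0,0,0,0,1]
    - [0,0,0,0,0,0,1]

```text
clock: 12.9
eef_pos: [528.5, 128.0, 46.1]
eef_rot: [3.141, 0.0, 1.636]
wrist_force: [-5.4, -0.2, 6.9]
finger_gap: 60.0
finger_force: 25.0
```

>>> servo_tool:
  rows:
    - [0,0,0,0,0,0,0.2]
    - [0,0,0,0,0,0,0.1]
    - [0,0,0,0,0,0,0.1]
    - [0,0,0,0,0,10,0.1]
    - [0,0,0,0,0,35,0]
    - [0,0,0,0,0,35,0]
    - [0,0,0,-12,-25,5,0]
    - [0,0,0,-20,-45,0,0]
    - [0,0,0,-20,-45,0,0]
    - [0,0,0,-20,-45,0,0]
    - [0,0,0,-20,-42,0,0]
    - [0,0,0,-4,-8.5,0,0]
    - [0,0,0,0,0,0,0]
    - [0,0,0,0,0,-40,0]
    - [0,0,0,0,0,-40,0]
    - [0,0,0,0,0,-20,0]
    - [0,0,0,0,0,0,0]
    - [0,0,0,0,0,0,0]

```text
clock: 15.15
eef_pos: [433.2, -82.1, 31.3]
eef_rot: [3.141, 0.0, 1.636]
wrist_force: [0.1, 0.2, -0.9]
finger_gap: 94.0
finger_force: 0.0
```

>>> servo_tool:
  rows:
    - [0,0,0,0,0,-8,0]
    - [0,0,0,0,0,0,0.2]
    - [0,0,0,0,0,0,1]
    - [0,0,0,0,0,0,1]
    - [0,0,0,0,0,0,1]
    - [0,0,0,0,0,0,1]
    - [0,0,0,0,0,15,1]
    - [0,0,0,0,0,35,1]
    - [0,0,0,0,0,35,1]
    - [0,0,0,5,10,15,1]
    - [0,0,0,15,28,0,1]
    - [0,0,0,20,38,0,1]
    - [0,0,0,20,38,0,1]
    - [0,0,0,20,38,0,1]
    - [0,0,0,20,38,0,1]
    - [0,0,0,20,38,0,1]
    - [0,0,0,20,38,0,1]
    - [0,0,0,20,38,0,1]
    - [0,0,0,20,38,0,1]
    - [0,0,0,15,28,0,1]

```text
clock: 17.65
eef_pos: [627.7, 289.0, 123.2]
eef_rot: [-3.142, -0.0, 1.636]
wrist_force: [-0.9, -0.0, -1.5]
finger_gap: 57.7
finger_force: 25.0
```

>>> servo_tool:
  rows:
    - [0,0,0,5.5,12.5,0,1]
    - [0,0,0,0,0,0,1]
    - [0,0,0,0,0,-30,1]
    - [0,0,0,0,0,-30,1]
    - [0,0,0,0,0,-20,1]
    - [0,0,0,0,0,-8,1]
    - [0,0,0,0,0,0,1]
    - [0,0,0,0,0,0,1]

```text
clock: 18.65
eef_pos: [633.5, 300.2, 35.7]
eef_rot: [3.14, -0.001, 1.636]
wrist_force: [0.9, 0.6, -2.0]
finger_gap: 57.4
finger_force: 25.0
```

>>> servo_tool:
  rows:
    - [0,0,0,0,0,-4,1]
    - [0,0,0,0,0,-2,1]
    - [0,0,0,0,0,0,1]
    - [0,0,0,0,0,0,1]

```text
clock: 19.15
eef_pos: [633.0, 300.0, 28.7]
eef_rot: [3.141, -0.0, 1.636]
wrist_force: [-0.7, 0.1, -0.1]
finger_gap: 57.2
finger_force: 25.0
```

>>> servo_tool:
  rows:
    - [0,0,0,0,0,-0.5,1]
    - [0,0,0,0,0,0,0.2]
    - [0,0,0,0,0,0,0.1]
    - [0,0,0,0,0,0,0]
    - [0,0,0,0,0,15,0]
    - [0,0,0,0,0,40,0]
    - [0,0,0,0,0,40,0]
    - [0,0,0,1,-14,0,0]
    - [0,0,0,4,-45,0,0]
    - [0,0,0,5,-55,0,0]
    - [0,0,0,5,-55,0,0]
    - [0,0,0,5,-55,0,0]
    - [0,0,0,5,-55,0,0]
    - [0,0,0,5,-55,0,0]
    - [0,0,0,4,-45,0,0]
    - [0,0,0,0,0,0,0]
    - [0,0,0,0,0,0,0]

```text
clock: 21.28
eef_pos: [666.7, -78.6, 122.7]
eef_rot: [-3.141, -0.0, 1.635]
wrist_force: [0.6, 1.1, 0.3]
finger_gap: 94.3
finger_force: 0.0
```

```bash
python3 - <<'E'
from h import *
print(manip.read_state()["eef_pos"],manip.read_state()["eef_rot"])
crop(cv2.convertScaleAbs(snap("top","t2"),alpha=1.5),"t2c",95,110,380,180,2.1)
E
```

```text
[666.65904521 -78.6044158  122.71456116] [-3.14103831e+00 -2.97826468e-04  1.63545801e+00]
```

View pics/t2c.png

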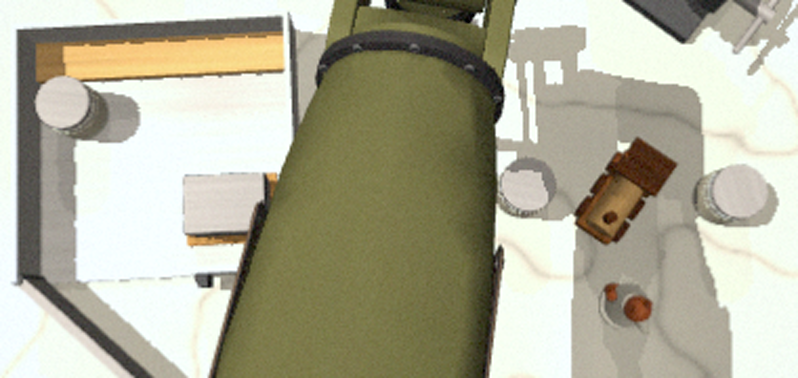

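The first jar stands by the step at crop pixel (67,105), the tins are stacked, and jars B and C haven't moved. Now the pick of jar A, which the arm hides.

>>> servo_tool:
  rows:
    - [0,0,0,0.5,0,-35,0]
    - [0,0,0,0,0,-35,0]
    - [0,0,0,0,0,-20,0]
    - [0,0,0,0,0,-10,0]
    - [0,0,0,0,0,0,0]
    - [0,0,0,0,0,0,0.2]
    - [0,0,0,0,0,0,1]
    - [0,0,0,0,0,0,1]
    - [0,0,0,0,0,0,1]
    - [0,0,0,0,0,0,1]

```text
clock: 22.58
eef_pos: [667.5, -79.1, 23.1]
eef_rot: [3.142, 0.0, 1.636]
wrist_force: [-0.9, -1.3, 2.6]
finger_gap: 57.4
finger_force: 25.0
```

>>> servo_tool:
  rows:
    - [0,0,0,0,0,15,1]
    - [0,0,0,0,0,35,1]
    - [0,0,0,0,0,35,1]
    - [0,0,0,0,10,15,1]
    - [0,0,0,-3,30,0,1]
    - [0,0,0,-4,42,0,1]
    - [0,0,0,-4,42,0,1]
    - [0,0,0,-4,42,0,1]
    - [0,0,0,-4,42,0,1]
    - [0,0,0,-4,42,0,1]
    - [0,0,0,-4,38,0,1]
    - [0,0,0,-2.5,26,0,1]
    - [0,0,0,0,0,0,1]
    - [0,0,0,0,0,0,1]
    - [0,0,0,0,0,-30,1]
    - [0,0,0,0,0,-30,1]
    - [0,0,0,0,0,-20,1]
    - [0,0,0,0,0,-8,1]
    - [0,0,0,0,0,0,1]
    - [0,0,0,0,0,0,1]

```text
clock: 25.08
eef_pos: [638.5, 235.1, 36.1]
eef_rot: [3.14, -0.0, 1.635]
wrist_force: [0.2, 0.1, -1.8]
finger_gap: 57.7
finger_force: 25.0
```

>>> servo_tool:
  rows:
    - [0,0,0,0,0,-4,1]
    - [0,0,0,0,0,-2.5,1]
    - [0,0,0,0,0,0,1]
    - [0,0,0,0,0,0,1]

```text
clock: 25.58
eef_pos: [638.1, 235.1, 29.1]
eef_rot: [3.141, -0.0, 1.636]
wrist_force: [-3.3, -0.7, 5.0]
finger_gap: 57.6
finger_force: 25.0
```

>>> servo_tool:
  rows:
    - [0,0,0,0,0,0,0.2]
    - [0,0,0,0,0,0,0.1]
    - [0,0,0,0,0,0,0]
    - [0,0,0,0,0,15,0]
    - [0,0,0,0,0,40,0]
    - [0,0,0,0,0,40,0]
    - [0,0,0,0,0,0,0]

```text
clock: 26.45
eef_pos: [639.5, 235.5, 128.4]
eef_rot: [3.135, -0.002, 1.636]
wrist_force: [1.4, 0.6, -1.2]
finger_gap: 94.0
finger_force: 0.0
```

```bash
cat > chk.py <<'E'
from h import *
import sys
a=cv2.imread("pics/top0.png"); b=snap("top",sys.argv[1])
for n,(u,v) in dict(B=(346,199),C=(445,202),fox=(393,255),train=(392,201)).items():
    t=a[v-18:v+18,u-20:u+20]; m=cv2.matchTemplate(b[v-50:v+50,u-55:u+55],t,cv2.TM_CCOEFF_NORMED); _,s,_,l=cv2.minMaxLoc(m); print(n,round(s,2),l[0]-35,l[1]-32)
print(manip.read_state()["eef_pos"])
E
python3 chk.py t3
```

```text
B 0.99 0 0
C 0.99 0 0
fox 1.0 0 0
train 0.99 0 0
[638.58688903 235.17371098 125.76145549]
```

>>> servo_tool:
  rows:
    - [0,0,0,-5,-25,0,0]
    - [0,0,0,-10,-50,0,0]
    - [0,0,0,-10,-50,0,0]
    - [0,0,0,-10,-50,0,0]
    - [0,0,0,-10,-50,0,0]
    - [0,0,0,-10,-50,0,0]
    - [0,0,0,-10,-50,0,0]
    - [0,0,0,-10,-50,0,0]
    - [0,0,0,-7,-31,0,0]
    - [0,0,0,-3,-15,0,0]
    - [0,0,0,0,0,0,0]
    - [0,0,0,0,0,-35,0]
    - [0,0,0,0,0,-35,0]
    - [0,0,0,0,0,-20,0]
    - [0,0,0,0,0,0,0]
    - [0,0,0,0,0,0,0]

```text
clock: 28.5
eef_pos: [553.6, -185.5, 34.4]
eef_rot: [3.141, 0.0, 1.636]
wrist_force: [-0.3, 0.5, 0.9]
finger_gap: 94.3
finger_force: 0.0
```

>>> servo_tool:
  rows:
    - [0,0,0,0,0,-11,0]
    - [0,0,0,0,0,0,0.2]
    - [0,0,0,0,0,0,1]
    - [0,0,0,0,0,0,1]
    - [0,0,0,0,0,0,1]
    - [0,0,0,0,0,0,1]
    - [0,0,0,0,0,15,1]
    - [0,0,0,0,0,35,1]
    - [0,0,0,0,0,35,1]
    - [0,0,0,3,12,15,1]
    - [0,0,0,8,32,0,1]
    - [0,0,0,10,40,0,1]
    - [0,0,0,10,40,0,1]
    - [0,0,0,10,40,0,1]
    - [0,0,0,10,40,0,1]
    - [0,0,0,10,40,0,1]
    - [0,0,0,10,40,0,1]
    - [0,0,0,10,40,0,1]
    - [0,0,0,7,25,0,1]
    - [0,0,0,0,0,0,1]

```text
clock: 31.0
eef_pos: [640.3, 165.2, 121.5]
eef_rot: [-3.14, -0.0, 1.638]
wrist_force: [0.3, 0.2, -2.6]
finger_gap: 57.5
finger_force: 25.0
```

>>> servo_tool:
  rows:
    - [0,0,0,0.5,6,0,1]
    - [0,0,0,0,0,-30,1]
    - [0,0,0,0,0,-30,1]
    - [0,0,0,0,0,-20,1]
    - [0,0,0,0,0,-8,1]
    - [0,0,0,0,0,0,1]
    - [0,0,0,0,0,-4,1]
    - [0,0,0,0,0,-2,1]
    - [0,0,0,0,0,0,1]
    - [0,0,0,0,0,0,1]

```text
clock: 32.25
eef_pos: [641.5, 169.0, 28.7]
eef_rot: [3.141, -0.0, 1.636]
wrist_force: [-0.4, 0.9, -1.4]
finger_gap: 57.5
finger_force: 25.0
```

>>> servo_tool:
  rows:
    - [0,0,0,0,0,-0.8,1]
    - [0,0,0,0,0,0,1]
    - [0,0,0,0,0,0,0.2]
    - [0,0,0,0,0,0,0.1]
    - [0,0,0,0,0,0,0]
    - [0,0,0,0,0,15,0]
    - [0,0,0,0,0,40,0]
    - [0,0,0,0,0,40,0]
    - [0,0,0,0,0,0,0]
    - [0,0,0,0,0,0,0]

```text
clock: 33.5
eef_pos: [641.2, 168.9, 122.6]
eef_rot: [-3.141, 0.0, 1.636]
wrist_force: [1.3, 0.4, -1.3]
finger_gap: 94.5
finger_force: 0.0
```

```bash
python3 chk.py t4
```

```text
B 0.45 35 -16
C 0.99 0 0
fox 1.0 0 0
train 0.99 0 0
[641.03303964 168.87729328 121.92889427]
```

>>> servo_tool:
  rows:
    - [0,0,0,-4,-25,0,0]
    - [0,0,0,-8,-48,0,0]
    - [0,0,0,-8,-50,0,0]
    - [0,0,0,-8,-50,0,0]
    - [0,0,0,-8,-50,0,0]
    - [0,0,0,-8,-50,0,0]
    - [0,0,0,-8,-50,0,0]
    - [0,0,0,-8,-50,0,0]
    - [0,0,0,-8,-50,0,0]
    - [0,0,0,-8,-50,0,0]
    - [0,0,0,-8,-50,0,0]
    - [0,0,0,-7,-40,0,0]
    - [0,0,0,-2,-10.5,0,0]
    - [0,0,0,0,0,0,0]
    - [0,0,0,0,0,-35,0]
    - [0,0,0,0,0,-35,0]
    - [0,0,0,0,0,-18,0]
    - [0,0,0,0,0,0,0]
    - [0,0,0,0,0,0,0]

```text
clock: 35.92
eef_pos: [549.2, -404.7, 36.3]
eef_rot: [3.14, 0.001, 1.636]
wrist_force: [-0.1, 0.5, 0.1]
finger_gap: 94.1
finger_force: 0.0
```

>>> servo_tool:
  rows:
    - [0,0,0,-0.5,0,-12,0]
    - [0,0,0,0,0,0,0.2]
    - [0,0,0,0,0,0,1]
    - [0,0,0,0,0,0,1]
    - [0,0,0,0,0,0,1]
    - [0,0,0,0,0,0,1]
    - [0,0,0,0,0,15,1]
    - [0,0,0,0,0,35,1]
    - [0,0,0,0,0,35,1]
    - [0,0,0,2,12,15,1]
    - [0,0,0,6,32,0,1]
    - [0,0,0,8,42,0,1]
    - [0,0,0,8,42,0,1]
    - [0,0,0,8,42,0,1]
    - [0,0,0,8,42,0,1]
    - [0,0,0,8,42,0,1]
    - [0,0,0,8,42,0,1]
    - [0,0,0,8,42,0,1]
    - [0,0,0,8,42,0,1]
    - [0,0,0,8,42,0,1]

```text
clock: 38.42
eef_pos: [627.4, 19.6, 122.2]
eef_rot: [-3.141, -0.0, 1.636]
wrist_force: [0.4, 0.2, -2.6]
finger_gap: 57.7
finger_force: 25.0
```

>>> servo_tool:
  rows:
    - [0,0,0,8,40,0,1]
    - [0,0,0,7,36,0,1]
    - [0,0,0,3,10,0,1]
    - [0,0,0,0,0,0,1]
    - [0,0,0,0,0,0,1]

```text
clock: 39.05
eef_pos: [645.7, 102.4, 122.5]
eef_rot: [-3.141, 0.0, 1.635]
wrist_force: [0.1, 0.2, -2.3]
finger_gap: 57.7
finger_force: 25.0
```

>>> servo_tool:
  rows:
    - [0,0,0,0,1,-30,1]
    - [0,0,0,0,0,-30,1]
    - [0,0,0,0,0,-20,1]
    - [0,0,0,0,0,-8,1]
    - [0,0,0,0,0,0,1]
    - [0,0,0,0,0,-4,1]
    - [0,0,0,0,0,-2,1]
    - [0,0,0,0,0,0,1]
    - [0,0,0,0,0,0,1]

```text
clock: 40.17
eef_pos: [646.0, 104.5, 28.9]
eef_rot: [3.141, -0.0, 1.636]
wrist_force: [-0.2, 0.2, -1.7]
finger_gap: 58.2
finger_force: 25.0
```

>>> servo_tool:
  rows:
    - [0,0,0,0,0,-0.8,1]
    - [0,0,0,0,0,0,1]
    - [0,0,0,0,0,0,0.2]
    - [0,0,0,0,0,0,0.1]
    - [0,0,0,0,0,0,0]
    - [0,0,0,0,0,15,0]
    - [0,0,0,0,0,40,0]
    - [0,0,0,0,0,40,0]
    - [0,0,0,-20,-25,10,0]
    - [0,0,0,-40,-30,10,1]
    - [0,0,0,-40,-30,10,1]
    - [0,0,0,-40,-30,10,1]
    - [0,0,0,-40,-30,10,1]
    - [0,0,0,-40,-30,0,1]
    - [0,0,0,-20,-15,0,1]
    - [0,0,0,0,0,0,1]

```text
clock: 42.18
eef_pos: [405.6, -86.2, 174.0]
eef_rot: [3.14, 0.001, 1.634]
wrist_force: [0.2, 0.3, 0.1]
finger_gap: 27.4
finger_force: 0.0
```

```bash
python3 chk.py t5; python3 - <<'E'
from h import *
b=cv2.convertScaleAbs(cv2.imread("pics/t5.png"),alpha=1.4)
# expected outlines
crop(b,"t5c",95,110,160,190,3.15)
E
```

```text
B 0.44 35 -16
C 0.53 -35 -16
fox 0.66 0 0
train 0.99 0 0
[406.36283673 -85.70392419 173.89003477]
```

View pics/t5c.png

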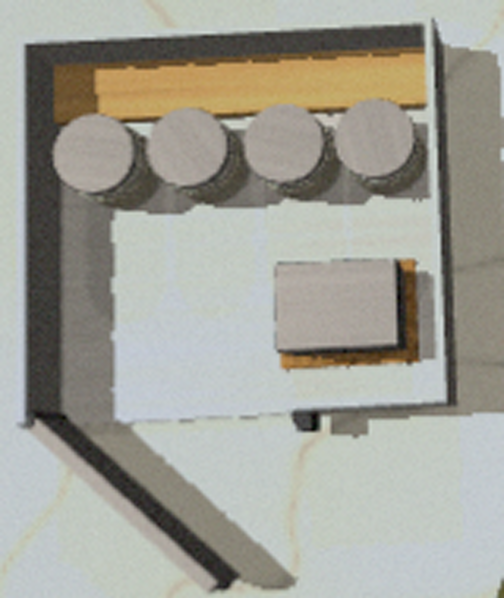

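>>> servo_tool:
  rows:
    - [0,0,0,-6,25,0,1]
    - [0,0,0,-11,45,0,1]
    - [0,0,0,-11,45,0,1]
    - [0,0,0,-11,45,0,1]
    - [0,0,0,-11,45,0,1]
    - [0,0,0,-11,45,0,1]
    - [0,0,0,-11,45,0,1]
    - [0,0,0,-7,32,0,1]
    - [0,0,0,0,0,0,1]
    - [0,0,0,0,0,0,1]

```text
clock: 43.48
eef_pos: [327.0, 241.7, 172.9]
eef_rot: [-3.141, 0.0, 1.636]
wrist_force: [-0.8, -0.5, 0.1]
finger_gap: 0.6
finger_force: 0.0
```

```bash
python3 - <<'E'
from h import *
def o(p): return [(95+(u+.5)/3.15-.5,110+(v+.5)/3.15-.5) for u,v in p]
t=np.radians(3.7); Rm=np.array([[np.cos(t),-np.sin(t)],[np.sin(t),np.cos(t)]]); c=np.array([597,199.5])
j=p2w("top",o([(93,153),(188,146),(285,143),(375,138)]),68); print("jars bay",((j-c)@Rm).round(1).tolist())
w=p2w("top",o([(275,263),(396,258),(399,348),(278,352)]),69); print("tin",w.mean(0),[np.degrees(np.arctan2(*(w[i]-w[k])[::-1])).round(1) for i,k in((0,1),(3,2))])
st=p2w("top",o([(53,121),(425,104)]),18); print("step",((st-c)@Rm).round(1).tolist())
crop(cv2.convertScaleAbs(snap("side","s2"),alpha=1.4),"s2c",170,80,180,130,4.4)
E
```

```text
jars bay [[42.2, 97.5], [43.7, 31.4], [42.3, -36.2], [42.5, -99.0]]
tin [528.15569659 125.66488819] [np.float64(93.1), np.float64(92.6)]
step [[80.4, 145.2], [78.8, -129.0]]
```

View pics/s2c.png

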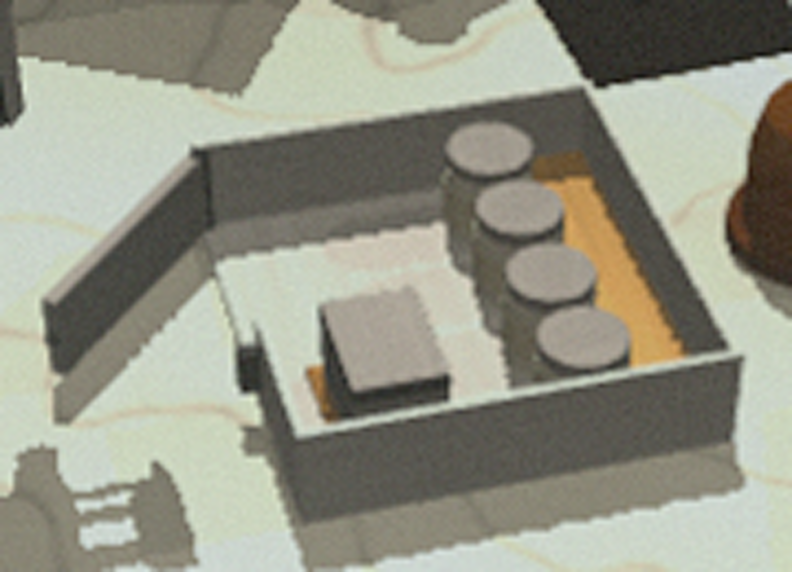

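The row of jars and the tin column look right in both views. Jar x in the bay is about 42–44 mm, spacing is under 68 mm, and the column is within 3 mm of the pad. Next the door.

>>> servo_tool:
  rows:
    - [0,0,0,0,0,-40,1]
    - [0,0,0,0,0,-45,1]
    - [0,0,0,0,0,-40,1]
    - [0,0,0,0,0,-18,1]
    - [0,0,0,0,0,0,1]
    - [0,0,0,7,-6,0,1]
    - [0,0,0,7,-6,0,1]
    - [0,0,0,8,-6.5,0,1]
    - [0,0,0,8,-6.5,0,1]
    - [0,0,0,8,-6.5,0,1]
    - [0,0,0,9,-5,0,1]
    - [0,0,0,9,-5,0,1]
    - [0,0,0,9,-5,0,1]
    - [0,0,0,8,-2.5,0,1]
    - [0,0,0,8,-2.5,0,1]
    - [0,0,0,8,-2,0,1]
    - [0,0,0,0,0,0,1]

```text
clock: 45.65
eef_pos: [416.4, 187.9, 29.8]
eef_rot: [3.141, 0.0, 1.635]
wrist_force: [-0.8, 0.7, 0.2]
finger_gap: 0.3
finger_force: 0.0
```

>>> servo_tool:
  rows:
    - [0,0,0,5,-1,0,1]
    - [0,0,0,5,-0.5,0,1]
    - [0,0,0,4,-0.5,0,1]
    - [0,0,0,3,0,0,1]
    - [0,0,0,3,0,0,1]
    - [0,0,0,2,0,0,1]
    - [0,0,0,0,0,0,1]

```text
clock: 46.52
eef_pos: [438.2, 185.9, 29.9]
eef_rot: [3.141, 0.0, 1.636]
wrist_force: [0.7, -0.0, -0.1]
finger_gap: 0.5
finger_force: 0.0
```

>>> servo_tool:
  rows:
    - [0,0,0,2,0,0,1]
    - [0,0,0,1,0,0,1]
    - [0,0,0,0,0,0,1]

```text
clock: 46.9
eef_pos: [439.6, 185.8, 29.7]
eef_rot: [-3.138, 0.0, 1.636]
wrist_force: [-11.7, -0.2, 8.5]
finger_gap: 0.3
finger_force: 6.2
```

```bash
python3 - <<'E'
from h import *
crop(cv2.convertScaleAbs(snap("side","s3"),alpha=1.4),"s3c",170,80,180,130,4.4)
E
```

```text
(no output)
```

View pics/s3c.png

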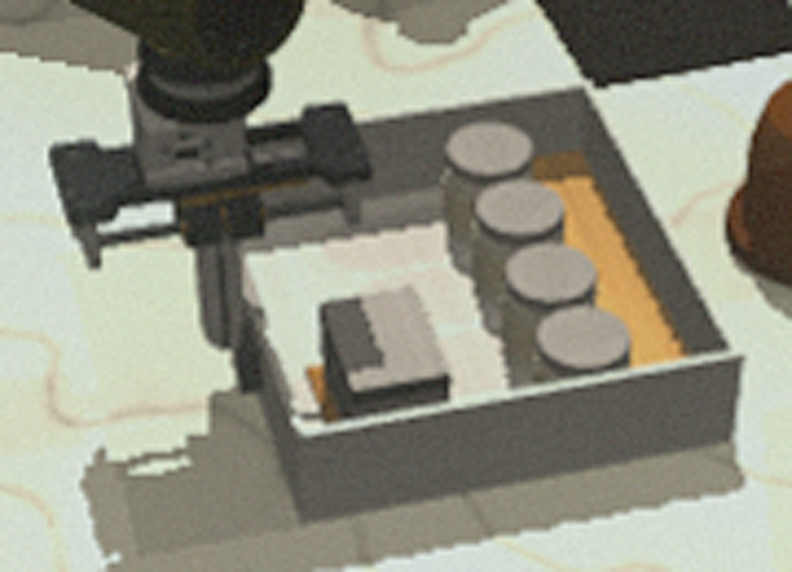

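The door looks flush, with the finger at crop pixel (225,300) bearing on it. A little more push will show whether that is the stop or the catch.

>>> servo_tool:
  rows:
    - [0,0,0,0.8,0,0,1]
    - [0,0,0,0.7,0,0,1]
    - [0,0,0,0,0,0,1]

```text
clock: 47.32
eef_pos: [439.6, 185.8, 29.6]
eef_rot: [-3.135, 0.001, 1.636]
wrist_force: [-23.9, -0.5, 18.1]
finger_gap: 0.6
finger_force: 12.1
```

Hard stop, so the door is shut. Backing away and lifting clear.

>>> servo_tool:
  rows:
    - [0,0,0,-5,0,0,1]
    - [0,0,0,-15,0,0,1]
    - [0,0,0,-25,0,0,1]
    - [0,0,0,-10,-20,40,1]
    - [0,0,0,0,-50,50,1]
    - [0,0,0,0,-50,50,1]
    - [0,0,0,0,-60,0,1]
    - [0,0,0,0,-60,0,1]
    - [0,0,0,0,-50,0,1]
    - [0,0,0,0,0,0,1]
    - [0,0,0,0,0,0,1]

```text
clock: 48.7
eef_pos: [387.1, -91.9, 158.1]
eef_rot: [-3.141, -0.0, 1.635]
wrist_force: [-0.5, -0.1, 0.1]
finger_gap: -0.0
finger_force: 0.0
```

```bash
python3 - <<'E'
from h import *
crop(cv2.convertScaleAbs(snap("top","t6"),alpha=1.5),"t6c",90,100,330,190,2.4)
E
```

```text
(no output)
```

View pics/t6c.png

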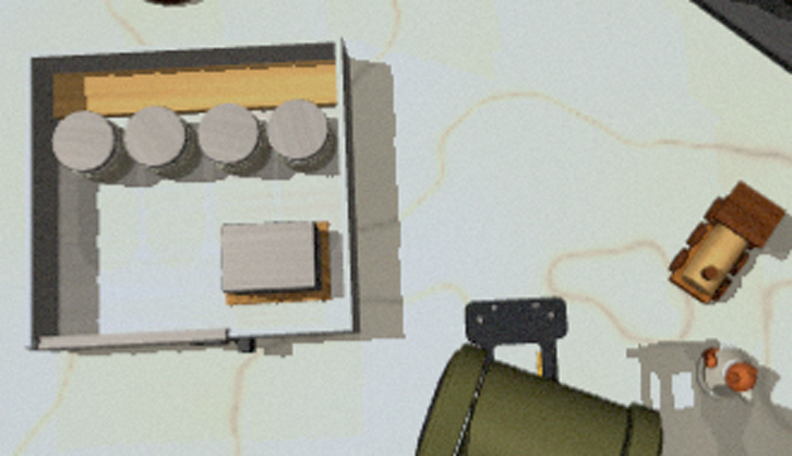

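The door is flush at crop pixels (40,343) to (228,335). The jars are in their row, the tins are stacked, and the fox and train are in place.

```bash
python3 -c "
from cell import manip
print(manip.sign_off())"
```

```text
the job is handed in; nothing more can be done
None
```

I handed the job in at about 49 s (limit 210 s): the last pictures show all four jars in a row along the step, both tins stacked on the pad, the door closed against its stop, and the fox and train where they started; sign-off returned no verdict.

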